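# Unlatch a pen display case and hold its lid open

### The job

Open the pen display case for a colleague who is about to restock it: push its latch knob down against the spring and, keeping it pressed, turn it a quarter turn anticlockwise to its stop while the lid is still shut. Then lift the lid and hold it open at 60 degrees, gently, never letting it drop or flinging it, and without disturbing the things that stand beside the case. The lid falls shut by itself, so finish while still holding it at 60 degrees: do not let go.

Things in the scene. Friction and masses are not known exactly. Their poses are not given: they have to be found in the camera images.
- case: shallow countertop display case of light wood with pens inside, 240 mm deep (its x), 340 mm wide (its y), 86 mm high without the lid, screwed down. Origin: centre of its underside on the counter; x points from its front (robot side) to its back, z up. Its lid, a wood frame round a clear pane, is hinged along the top of the back wall
- lid (a joint): lid opening angle, 0 shut, 1.047 at 60 degrees, at most 1.75. The lid is 240 x 340 x 16 mm, 0.6 to 1.0 kg, and falls shut by its own weight when not held. While the latch is locked it lifts less than 0.05
- lid_hinge (a point): point in the middle of the lid's hinge axis, which runs along the case's y, at x = +120 mm, z = 86.5 mm of the case; opening swings the front edge up and back (towards the case's +x)
- lid_handle (a point): centre of the steel bar handle in front of the lid: round bar 10 mm thick, 120 mm long, parallel to the front edge (case y), its axis 38 mm in front of that edge, at half the lid's thickness; 278 mm before the hinge axis and 94.5 mm over the counter when shut. 8 mm posts join it to the lid 48 mm either side of this point. Pinched from front and back, the bar can turn between the pads
- knob_grip (a point): grip point of the latch knob, a steel wing knob standing on the lid's front rail, right of the middle seen from the robot (case x -80, y -100 mm). Wing 40 mm long, 12 mm thick, 26 mm high; this point is on its turning axis, 8 mm below its top and 30 mm above the rail (132.5 mm over the counter), and moves with it; the point's x runs along the wing
- latch_push (a joint): how far the knob is pushed down, 0 to 0.006 m; a spring returns it (4 N to start, 8 N fully down). At rest its pawl sits in a notch and the knob cannot turn more than about 0.1; pressed more than 0.0042 and kept pressed, it turns
- latch_knob (a joint): how far the knob is turned anticlockwise seen from above, 0 (locked, wing pointing front to back) to 1.5 (stop, wing along the front rail). The pawl leaves the strike plate at about 1.1; count it as unlatched from 1.2. It stays where it is left
- pen_glass: bystander: glass tumbler with pens, 76 mm across, about 170 mm high, beside the case; origin: centre of its underside
- ink_jar: bystander: ink jar, 60 mm across, 60 mm high, beside the case; origin: centre of its underside
- notebooks: bystander: two small notebooks stacked, 148 x 105 x 28 mm, beside the case; origin: centre of its underside

How it is judged:
By the outcome, as a careful person would: the job done as asked, in the order asked, and still so for the second after the job is handed in, while the arm keeps its last pose, push and grip.
It also fails if it takes over 59 s, if anything falls off the work surface, if the arm or the gripper's body presses on something with over 40 N, if the wrist force passes 120 N, or if a joint passes its speed limit or range.

### The arm

A 7-joint arm with a two-finger parallel gripper is mounted at the origin on the work surface. World frame = base frame: x ahead of the robot, y to its left, z up, the work surface at z = 0. Lengths are in m, angles in rad, forces in N, time in s.
With the tool pointing down it reaches from about 0.4 to 0.85 m from the base axis. Payload 4.5 kg.
Tool frame: the origin (TCP) lies midway between the tips of the shut fingers; the grasp point (between the pads) lies 19 mm behind it (r.grip_point_offset is the distance from the TCP to the grasp point, in m); z points along the fingers, y is the line along which they close (so a half turn about z gives the same grasp; the last joint's range is limited). The gripper opens to 88 mm and grips with 3 to 60 N. Pads are 18 mm wide; open, the fingers measure 123 mm over their backs; the gripper's body (75 mm by 187 mm) begins 45 mm behind the grasp point.
Start: joints at [-1.146, 0.689, -0.195, 1.565, 0.157, 0.902, -0.215], TCP at [0.238, 0.578, 0.239] pointing down, gripper open.
Joint ranges: [-3.01, 3.01], [-0.46, 2.08], [-1.47, 1.51], [0.13, 2.56], [-1, 4.14], [0.04, 2.09], [-2.66, 2.66]. Speed limits (rad/s): [2.57, 2.57, 3.14, 3.14, 3.14, 3.14, 3.14].

### API

Orientations are given as a unit quaternion [x, y, z, w].
In Python, from plant import r, optics gives the robot as it stands.
- The arm moves only by the shell command python3 -m pendant 'ROWS' [OPENING] [FORCE]. ROWS is JSON, a list of rows, each a list of 6 numbers: the shift along the tool's x, y, z as a fraction of full scale, then the turn, a rotation vector about the tool's x, y, z as a fraction of full scale. A call has 1 to 5 rows; each row shifts and turns the commanded pose from where the row before left it, along the tool's axes as they then stand; what a row does not reach is not made up. Full scale, the value 1, is 0.025 m for a shift and pi rad for a turn. A row lasts 1/12 s, in which the tool goes at most 41.7 mm and 7.16 degrees, less where a joint would pass 70% of its speed; a pose out of reach is approached as far as the arm can. A call with a number of a shift or a turn outside -1 to 1 is refused whole. A call with a gripper value outside its range is refused whole. OPENING is the opening, from -1 (shut) to 1 (fully open), set as the call begins (- or left out, the last holds). The fingers move at their own pace and stop on an object; FORCE is the grip in N (left out, the last holds). Time passes only in rows, so rows that do not move let the fingers close. It gives the time, the measured TCP pose, the force, the opening and the grip force at its end, in the units of the state.
- r.get_state(): the state, without advancing time (a new reading comes with each control period).
- optics.snapshot(name): name is "side" or "top"; returns (picture, depth): 400x640x3 uint8, blue, green, red; 400x640 float32, m along the optical axis (not along the pixel's ray), 0 where there is no reading.
- optics.calibration(name): a dict with "vfov" (degrees; the focal length in pixels is half the picture's height over the tangent of half this angle, whatever the lens; pixels are square), "cx", "cy" (the principal point, pixels), "k1" (the pictures are not rectified: a ray, as slopes to the right and down, at radius r is drawn at 1 + k1 r^2 times it, then the intrinsics apply), "cam_to_world" (4x4, takes a point from camera to world coordinates). Camera axes: x right, y up, looking along -z (the intrinsics and any distortion apply to the point x, -y, -z); pixel columns grow to the right and rows downward; lengths in m; the calibration is good to about 2 mm. A picture is of the moment at which its call begins. calibration takes no time and is no camera call.
- r.finish_job(): hands the job in; it is judged then, once.
The state is a dict: "clock": time; "q": joint angles; "qd": joint speeds; "joint_torque": joint torques, N m; "tool_pos": TCP position; "eef_rot": TCP orientation; "contact_force": force on the tool from outside, world axes, zero at the start; "moment": the same for the moment, N m; "opening": opening from 0.0 (shut) to 1.0 (fully open); "finger_force": force on a finger pad.
Only numpy, scipy, OpenCV 4.12 (cv2) and the standard library are available. Lean on these libraries where they do the work, as an engineer would, in place of code of your own. Each camera call takes 0.05 s, during which the arm holds its last target. There are 200 camera calls.

## Working session

There is one attempt and no reset: what is moved stays moved. The work goes in short steps, Python scripts to look and compute and a shell command to move; the robot and the scene stay as the last step left them, time stands still between calls to the robot, and variables do not carry over. Pictures are saved under pics/ and viewed, at most 10 in all, crops included, and the job is handed in when it is done.

```bash
ls; mkdir -p pics; python3 - <<'E'
from plant import r, optics
import cv2,numpy as np
s=r.get_state();print({k:np.round(v,3).tolist() for k,v in s.items()})
for n in("side","top"):
    p,d=optics.snapshot(n);cv2.imwrite(f"pics/{n}0.png",p);np.savez(f"{n}0.npz",p=p,d=d)
    c=optics.calibration(n);print(n,{k:np.round(v,4).tolist() for k,v in c.items()})
E
```

```text
pics
{'clock': 0.0, 'q': [-1.146, 0.69, -0.195, 1.566, 0.157, 0.902, -0.215], 'qd': [-0.0, -0.001, -0.0, 0.0, 0.003, 0.0, 0.001], 'joint_torque': [0.001, -52.756, -1.267, -15.344, -0.053, 0.006, 0.0], 'tool_pos': [0.238, 0.577, 0.238], 'eef_rot': [0.194, 0.981, -0.001, -0.0], 'contact_force': [-0.434, 0.058, -0.096], 'moment': [-0.012, -0.012, -0.007], 'finger_force': 0.0, 'opening': 0.999}
side {'vfov': 47.1947, 'cx': 316.2179, 'cy': 200.2874, 'k1': -0.1219, 'cam_to_world': [[0.8, 0.3169, -0.5094, -0.012], [-0.5999, 0.4305, -0.6744, -0.8126], [0.0056, 0.8451, 0.5345, 0.7753], [0.0, 0.0, 0.0, 1.0]]}
top {'vfov': 56.5141, 'cx': 316.5213, 'cy': 196.1675, 'k1': -0.0813, 'cam_to_world': [[-0.0284, 0.9947, -0.0986, 0.5585], [-0.9996, -0.0283, 0.0026, 0.0246], [-0.0002, 0.0986, 0.9951, 0.8727], [0.0, 0.0, 0.0, 1.0]]}
```

View pics/top0.png

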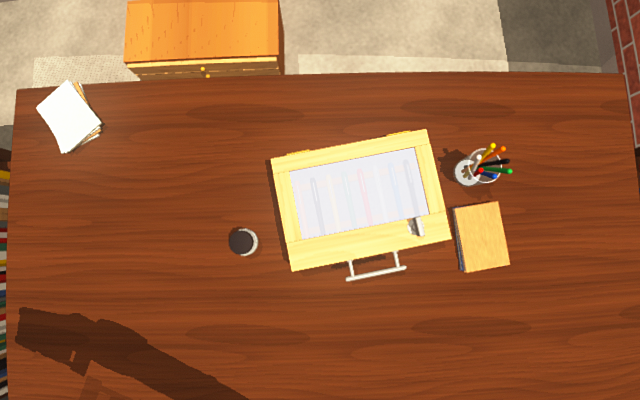

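View pics/side0.png

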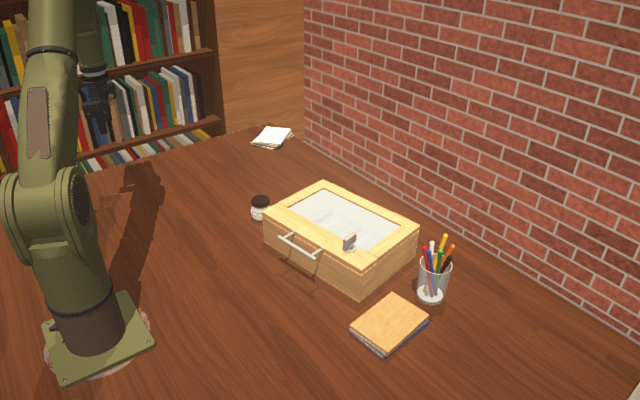

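The top view shows the case with lid corners at about (272,158), (427,130), (451,240) and (292,271). The knob is at (416,226) and the handle bar runs from (347,278) to (405,267). The notebooks are at (482,237), the glass at (470,172) and the jar at (243,241). In the side view, the knob's wing is at (350,241) and the handle at (299,247).

```bash
cat > h.py <<'E'
import numpy as np,cv2
from plant import r,optics
from scipy.spatial.transform import Rotation as R
def K(c):
    f=200/np.tan(np.radians(c["vfov"]/2));return np.array([[f,0,c["cx"]],[0,f,c["cy"]],[0,0,1.]]),np.array([c["k1"],0,0,0.])
def rays(n,uv):
    c=optics.calibration(n);k,dd=K(c);s=cv2.undistortPoints(np.float64(uv).reshape(-1,1,2),k,dd)[:,0]
    T=np.array(c["cam_to_world"]);d=np.c_[s[:,0],-s[:,1],-np.ones(len(s))]@T[:3,:3].T
    return T[:3,3],d
def plane(n,uv,z):
    o,d=rays(n,uv);return o+d*((z-o[2])/d[:,2])[:,None]
def cloud(n,d):
    v,u=np.mgrid[:400,:640];o,q=rays(n,np.c_[u.ravel(),v.ravel()]);P=o+q*d.ravel()[:,None];P[d.ravel()<=0]=np.nan
    return P.reshape(400,640,3)
def tri(uvt,uvs):
    o1,d1=rays("top",[uvt]);o2,d2=rays("side",[uvs]);d1,d2=d1[0],d2[0]
    t=np.linalg.lstsq(np.c_[d1,-d2],o2-o1,rcond=None)[0];a,b=o1+t[0]*d1,o2+t[1]*d2
    return (a+b)/2,np.linalg.norm(a-b)
E
python3 - <<'E'
from h import *
D=np.load("top0.npz");p,d=D["p"],D["d"];P=cloud("top",d)
X,Y,Z=np.moveaxis(P,2,0)
def big(m):
    n,l,s,c=cv2.connectedComponentsWithStats(m.astype(np.uint8));i=1+np.argmax(s[1:,4]);return l==i
roi=np.zeros((400,640),bool);roi[120:285,225:520]=1
print("table z",np.nanmedian(Z[300:390,400:600]))
m=big((Z>.09)&(Z<.115)&roi)
q=cv2.morphologyEx(m.astype(np.uint8),cv2.MORPH_OPEN,np.ones((9,9)))
c=max(cv2.findContours(q,0,2)[0],key=cv2.contourArea)[:,0]
W=plane("top",c,.1025)[:,:2].astype(np.float32);re=cv2.minAreaRect(W);print("lid rect",re,"z",np.nanmedian(Z[q>0]))
(cx,cy),(w,h),a=re
B=cv2.boxPoints(re);e=[B[(i+1)%4]-B[i] for i in range(2)];e=min(e,key=np.linalg.norm);e=e/np.linalg.norm(e)
if e[0]<0:e=-e
yaw=np.arctan2(e[1],e[0]);print("yaw",yaw);ex=np.array([e[0],e[1]]);ey=np.array([-e[1],e[0]]);C=np.array([cx,cy])
print("case centre",C)
for nm,a in dict(hinge=(.12,0),handle=(-.158,0),knob=(-.08,-.1)).items(): print(nm,C+ex*a[0]+ey*a[1])
hm=(Z>.08)&(Z<.11)&roi&(~cv2.dilate(q,np.ones((3,3))).astype(bool))&(np.indices(Z.shape)[0]>255)
h=plane("top",np.argwhere(big(hm))[:,::-1],.0945)[:,:2];L=(h-C)@np.c_[ex,ey];print("handle comp, case coords min/max",L.min(0),L.max(0),np.median(L,0))
km=(Z>.118)&(Z<.15)&roi&(np.indices(Z.shape)[1]<445);k=P[big(km)];L=(k[:,:2]-C)@np.c_[ex,ey];print("knob",len(k),k.mean(0),L.min(0),L.max(0),L.mean(0),k[:,2].max())
for nm,(u0,u1,v0,v1) in dict(jar=(225,262,222,260),note=(453,515,198,275),glass=(450,515,140,190)).items():
    s=P[v0:v1,u0:u1].reshape(-1,3);s=s[s[:,2]>.015];L=(s[:,:2]-C)@np.c_[ex,ey];print(nm,np.percentile(s,[2,98],0).round(3).tolist(),"case",np.percentile(L,[2,98],0).round(3).tolist())
# uv check side
E
```

```text
table z -0.0016029143288167624
lid rect ((0.6286692023277283, -0.06839382648468018), (0.2416727989912033, 0.33998948335647583), 9.504100799560547) z 0.09860811038714157
yaw 0.16587783
case centre [ 0.6286692  -0.06839383]
hinge [ 0.74702206 -0.04857965]
handle [ 0.47283794 -0.0944825 ]
knob [ 0.56627912 -0.18023066]
handle comp, case coords min/max [-0.16303026 -0.06377066] [-0.12040106  0.06399287] [-0.15627972  0.00506293]
knob 159 [ 0.56600554 -0.17776473  0.1355481 ] [-0.09894615 -0.10544246] [-0.06105665 -0.09240736] [-0.07986265 -0.09752274] 0.14248691178313977
jar [[0.518, 0.164, 0.021], [0.57, 0.214, 0.062]] case [[-0.067, 0.243], [-0.016, 0.293]]
note [[0.468, -0.409, 0.02], [0.609, -0.3, 0.03]] case [[-0.207, -0.319], [-0.066, -0.217]]
glass [[0.657, -0.373, 0.02], [0.726, -0.304, 0.161]] case [[-0.017, -0.312], [0.052, -0.242]]
```

The measurements agree with the given sizes: lid 242 x 340 mm, handle and knob within 2 mm of where they should be. I'm moving towards the knob now, translating first.

```bash
python3 -m pendant '[[-0.3,-0.3,0,0,0,0],[-0.677,-0.657,0,0,0,0],[-0.677,-0.657,0,0,0,0],[-0.677,-0.657,0,0,0,0],[-0.677,-0.657,0,0,0,0]]' 
python3 -m pendant '[[-0.677,-0.657,0,0,0,0],[-0.677,-0.657,0,0,0,0],[-0.677,-0.657,0,0,0,0],[-0.677,-0.657,0,0,0,0],[-0.677,-0.657,0,0,0,0]]'
```

```text
clock: 0.52
tool_pos: [0.2803, 0.4794, 0.2385]
eef_rot: [0.194, 0.981, -0.001, 0.0]
contact_force: [0.4, -0.8, 0.8]
opening: 1.003
finger_force: 0.0
clock: 0.93
tool_pos: [0.3271, 0.3712, 0.2387]
eef_rot: [0.194, 0.981, -0.0, 0.0]
contact_force: [1.4, -0.4, 0.7]
opening: 0.997
finger_force: 0.0
```

```bash
for i in 1 2 3 4; do python3 -m pendant '[[-0.8,-0.78,0,0,0,0],[-0.8,-0.78,0,0,0,0],[-0.8,-0.78,0,0,0,0],[-0.8,-0.78,0,0,0,0],[-0.8,-0.78,0,0,0,0]]' >/dev/null; done
for i in 1 2 3 4; do python3 -m pendant '[[0,0,0,0,0,0.039],[0,0,0,0,0,0.039],[0,0,0,0,0,0.039],[0,0,0,0,0,0.039],[0,0,0,0,0,0.039]]' 0.3 | tr '\n' ' '; done
python3 - <<'E'
from h import *
s=r.get_state();M=R.from_quat(s["eef_rot"]).as_matrix();print(s["q"],s["tool_pos"]);print(M)
yd=R.from_euler("z",.1659).as_matrix()
print("tool y angle",np.degrees(np.arctan2(M[1,1],M[0,1])),"want -80.5")
print("to hover units",M.T@(np.array([.566,-.179,.20])-s["tool_pos"])/.025)
E
```

```text
clock: 3.02 tool_pos: [0.5469, -0.1402, 0.2385] eef_rot: [0.484, 0.875, -0.0, -0.0] contact_force: [0.3, 0.7, 0.0] opening: 0.659 finger_force: 0.0 clock: 3.43 tool_pos: [0.547, -0.14, 0.2386] eef_rot: [0.725, 0.689, -0.0, -0.0] contact_force: [-0.2, 0.9, -0.1] opening: 0.651 finger_force: 0.0 clock: 3.85 tool_pos: [0.547, -0.14, 0.2386] eef_rot: [0.899, 0.438, -0.0, -0.0] contact_force: [0.0, -0.2, 0.4] opening: 0.648 finger_force: 0.0 clock: 4.27 tool_pos: [0.547, -0.1399, 0.2386] eef_rot: [0.989, 0.146, -0.0, -0.0] contact_force: [-1.0, -1.1, 0.1] opening: 0.652 finger_force: 0.0 [-0.09363957  0.64858475  0.45106567  1.77086355 -0.372878    0.80848776
 -0.73849183] [ 0.54701103 -0.13992498  0.23860317]
[[ 9.57240329e-01  2.89292979e-01 -7.24897859e-04]
 [ 2.89293290e-01 -9.57240439e-01  3.67281443e-04]
 [-5.87649602e-04 -5.61284696e-04 -9.99999670e-01]]
tool y angle -73.18436484919916 want -80.5
to hover units [0.2758222  1.71676912 1.54300146]
```

```bash
python3 -m pendant '[[0.09,0.57,0.5,0,0,0],[0.09,0.57,0.5,0,0,0],[0.09,0.57,0.5,0,0,0],[0,0,0,0,0,0.02],[0,0,0,0,0,0.02]]' >/dev/null
python3 -m pendant '[[0,0,0.7,0,0,0],[0,0,0.7,0,0,0],[0,0,0.7,0,0,0],[0,0,0.5,0,0,0],[0,0,0,0,0,0]]' 0.1
python3 - <<'E'
from h import *
s=r.get_state();M=R.from_quat(s["eef_rot"]).as_matrix()
print("tool y angle",np.degrees(np.arctan2(M[1,1],M[0,1])),"want -80.5")
print("to grip units",M.T@(np.array([.566,-.179,.1135])-s["tool_pos"])/.025)
p,d=optics.snapshot("side");cv2.imwrite("pics/side1.png",cv2.resize(p[150:320,250:470],None,fx=3,fy=3))
E
```

```text
clock: 5.1
tool_pos: [0.5645, -0.1779, 0.1337]
eef_rot: [0.996, 0.087, -0.003, -0.001]
contact_force: [0.1, 1.3, 0.3]
opening: 0.546
finger_force: 0.0
tool y angle -80.02710978379112 want -80.5
to grip units [0.05406493 0.05712006 0.80772929]
```

View pics/side1.png

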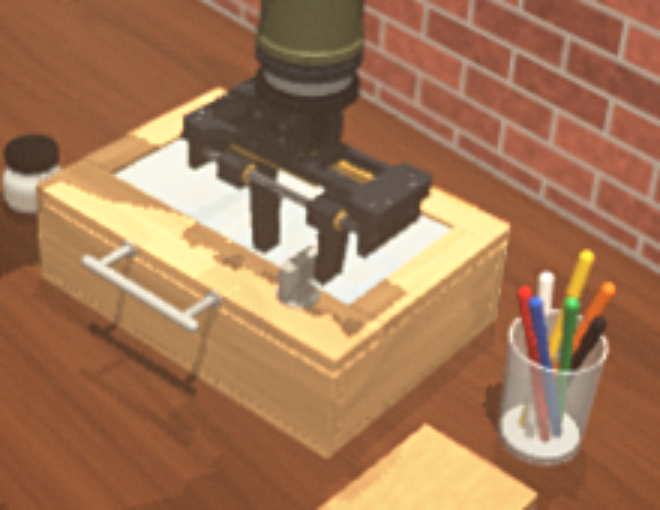

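The side view shows the fingertips at (265,248) and (328,275), either side of the knob at (297,258). I'm descending and closing.

```bash
python3 -m pendant '[[0.05,0.05,0.4,0,0,0.002],[0,0,0.4,0,0,0],[0,0,0,0,0,0]]' - | tr '\n' ' '
python3 -m pendant '[[0,0,0,0,0,0],[0,0,0,0,0,0],[0,0,0,0,0,0],[0,0,0,0,0,0],[0,0,0,0,0,0]]' -1 35| tr '\n' ' '
python3 -m pendant '[[0,0,0,0,0,0],[0,0,0,0,0,0],[0,0,0,0,0,0],[0,0,0,0,0,0]]'
```

```text
clock: 5.4 tool_pos: [0.5677, -0.179, 0.1148] eef_rot: [0.996, 0.084, -0.001, -0.001] contact_force: [-0.5, 0.4, -0.1] opening: 0.549 finger_force: 0.0 clock: 5.82 tool_pos: [0.5687, -0.1794, 0.1166] eef_rot: [0.996, 0.084, 0.0, 0.0] contact_force: [0.6, 0.0, -0.5] opening: 0.193 finger_force: 0.0 clock: 6.15
tool_pos: [0.5688, -0.1801, 0.1165]
eef_rot: [0.996, 0.084, 0.0, 0.001]
contact_force: [0.5, -2.1, 1.8]
opening: 0.136
finger_force: 35.0
```

```bash
python3 -m pendant '[[0,0,0,0,0,0],[0,0,0,0,0,0],[-0.11,0,0,0,0,0],[0,0,0,0,0,0],[0,0,0,0,0,0]]' -0.6| tr '\n' ' '
python3 -m pendant '[[0,0,0,0,0,0],[0,0,0,0,0,0],[0,0,0,0,0,0],[0,0,0,0,0,0],[0,0,0,0,0,0]]' -1 40| tr '\n' ' '
python3 -m pendant '[[0,0,0.1,0,0,0],[0,0,0.1,0,0,0],[0,0,0.05,0,0,0],[0,0,0,0,0,0],[0,0,0,0,0,0]]'
```

```text
clock: 6.57 tool_pos: [0.5654, -0.1796, 0.1161] eef_rot: [0.996, 0.084, -0.0, -0.0] contact_force: [-0.7, -0.4, -0.2] opening: 0.2 finger_force: 0.0 clock: 6.98 tool_pos: [0.5659, -0.1806, 0.1162] eef_rot: [0.996, 0.084, 0.0, 0.001] contact_force: [-0.3, -2.6, -1.9] opening: 0.133 finger_force: 40.0 clock: 7.4
tool_pos: [0.5659, -0.1806, 0.1106]
eef_rot: [0.996, 0.084, 0.0, 0.0]
contact_force: [-1.8, -2.8, 7.5]
opening: 0.134
finger_force: 40.0
```

Pressed 5.6 mm at about 7.5 N. I'll add a little more push, then turn anticlockwise, which is negative about tool z.

```bash
python3 -m pendant '[[0,0,0.04,0,0,0],[0,0,0,0,0,-0.02],[0,0,0,0,0,-0.02],[0,0,0,0,0,-0.02],[0,0,0,0,0,-0.02]]'
python3 - <<'E'
from h import *
s=r.get_state();print(s["q"],s["moment"])
E
```

```text
clock: 7.82
tool_pos: [0.5659, -0.1805, 0.1101]
eef_rot: [0.978, 0.209, 0.0, 0.0]
contact_force: [-1.8, -2.5, 8.9]
opening: 0.128
finger_force: 40.0
[ 0.06476406  0.84747759  0.29669283  1.78234247 -0.41585991  0.57264457
 -0.52930042] [-0.46265007  0.65579348  0.0089938 ]
```

```bash
for i in 1 2 3 4; do python3 -m pendant '[[0,0,0,0,0,-0.02],[0,0,0,0,0,-0.02],[0,0,0,0,0,-0.02],[0,0,0,0,0,-0.02],[0,0,0,0,0,-0.02]]' | tr '\n' ' '; done
python3 - <<'E'
from h import *
s=r.get_state();M=R.from_quat(s["eef_rot"]).as_matrix();print(s["q"],s["moment"],"tool y",np.degrees(np.arctan2(M[1,1],M[0,1])))
E
```

```text
clock: 8.23 tool_pos: [0.5658, -0.1805, 0.11] eef_rot: [0.933, 0.36, 0.0, 0.0] contact_force: [-2.7, -2.2, 9.2] opening: 0.131 finger_force: 40.0 clock: 8.65 tool_pos: [0.5658, -0.1804, 0.1101] eef_rot: [0.865, 0.501, 0.0, 0.0] contact_force: [-2.6, -2.4, 9.7] opening: 0.132 finger_force: 40.0 clock: 9.07 tool_pos: [0.5656, -0.1804, 0.11] eef_rot: [0.776, 0.631, -0.0, 0.0] contact_force: [-1.7, -2.1, 9.1] opening: 0.127 finger_force: 40.0 clock: 9.48 tool_pos: [0.5656, -0.1804, 0.1101] eef_rot: [0.668, 0.744, -0.0, 0.0] contact_force: [-2.8, -2.8, 9.2] opening: 0.131 finger_force: 40.0 [ 0.24846451  0.82101574 -0.03091241  1.77216348  0.04438337  0.54898834
  0.29735157] [-0.48335466  0.65461071 -0.22522772] tool y 6.177777510900893
```

```bash
python3 -m pendant '[[0,0,0,0,0,-0.008],[0,0,0,0,0,0],[0,0,0,0,0,0]]' | tr '\n' ' '
python3 - <<'E'
from h import *
s=r.get_state();M=R.from_quat(s["eef_rot"]).as_matrix();print(s["moment"],"tool y",np.degrees(np.arctan2(M[1,1],M[0,1])))
E
```

```text
clock: 9.73 tool_pos: [0.5656, -0.1804, 0.1101] eef_rot: [0.66, 0.751, -0.0, 0.0] contact_force: [-2.8, -2.4, 9.0] opening: 0.134 finger_force: 40.0 [-0.41304446  0.64983446 -0.46070204] tool y 7.3409898091588
```

The moment rises with the angle flat at about 87 degrees, so the knob is at its stop. I'll let it rise, open the gripper and lift off.

```bash
python3 -m pendant '[[0,0,-0.15,0,0,0.005],[0,0,-0.1,0,0,0],[0,0,0,0,0,0]]' | tr '\n' ' '
python3 -m pendant '[[0,0,0,0,0,0],[0,0,0,0,0,0],[0,0,0,0,0,0],[0,0,0,0,0,0],[0,0,-0.2,0,0,0]]' 0 | tr '\n' ' '
python3 -m pendant '[[0,0,-0.8,0,0,0],[0,0,-0.8,0,0,0],[0,0,-0.8,0,0,0],[0,0,-0.6,0,0,-0.015],[0,0,0,0,0,0]]' -0.26 | tr '\n' ' '
python3 - <<'E'
from h import *
s=r.get_state();M=R.from_quat(s["eef_rot"]).as_matrix();print(s["contact_force"],"tool y",np.degrees(np.arctan2(M[1,1],M[0,1])))
print("to handle units",M.T@(np.array([.4728,-.0945,.0755])-s["tool_pos"])/.025)
E
```

```text
clock: 9.98 tool_pos: [0.5656, -0.1804, 0.1158] eef_rot: [0.666, 0.746, -0.0, 0.0] contact_force: [-1.4, -2.2, 3.5] opening: 0.13 finger_force: 40.0 clock: 10.4 tool_pos: [0.5652, -0.179, 0.1192] eef_rot: [0.665, 0.747, -0.0, -0.001] contact_force: [-0.6, 0.4, 0.7] opening: 0.483 finger_force: 0.0 clock: 10.82 tool_pos: [0.5679, -0.1802, 0.1985] eef_rot: [0.647, 0.762, 0.001, 0.003] contact_force: [-0.3, 0.2, -0.2] opening: 0.37 finger_force: 0.0 [-0.30169551  0.22856513 -0.21541721] tool y 9.369482818299108
to handle units [ 4.01350386 -3.22151544  4.89169385]
```

```bash
python3 -m pendant '[[0.67,-0.54,0,0,0,0],[0.67,-0.54,0,0,0,0],[0.67,-0.54,0,0,0,0],[0.67,-0.54,0,0,0,0],[0.67,-0.54,0,0,0,0]]' | tr '\n' ' '
python3 -m pendant '[[0.67,-0.54,0.6,0,0,0],[0,0,0.6,0,0,0],[0,0,0.6,0,0,0],[0,0,0,0,0,0],[0,0,0,0,0,0]]' | tr '\n' ' '
python3 - <<'E'
from h import *
s=r.get_state();M=R.from_quat(s["eef_rot"]).as_matrix();print("tool y",np.degrees(np.arctan2(M[1,1],M[0,1])))
print("to handle units",M.T@(np.array([.4728,-.0945,.0755])-s["tool_pos"])/.025)
p,d=optics.snapshot("side");cv2.imwrite("pics/side2.png",cv2.resize(p[150:320,230:450],None,fx=3,fy=3))
E
```

```text
clock: 11.23 tool_pos: [0.4844, -0.1073, 0.1946] eef_rot: [0.648, 0.762, -0.0, -0.001] contact_force: [-0.3, 0.5, -0.6] opening: 0.37 finger_force: 0.0 clock: 11.65 tool_pos: [0.469, -0.0935, 0.1495] eef_rot: [0.648, 0.762, -0.001, -0.001] contact_force: [0.3, 0.2, -0.2] opening: 0.374 finger_force: 0.0 tool y 9.272163088393894
to handle units [-0.06430697  0.15006122  2.96007275]
```

View pics/side2.png

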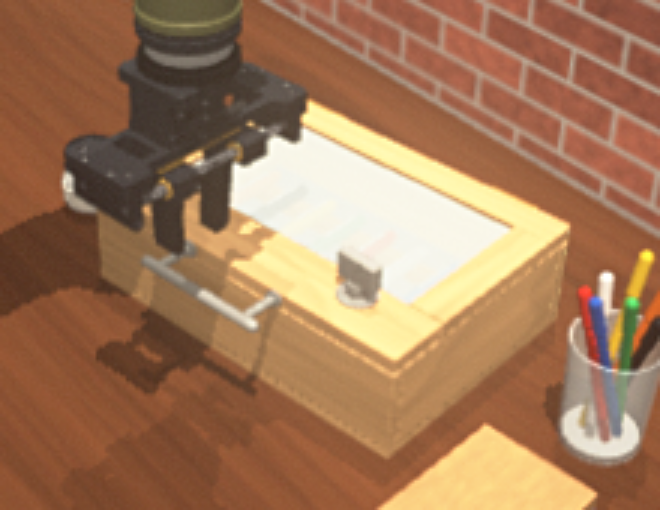

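The knob's wing now lies along the front rail at (360,270), and the fingers hover over the handle bar at (200,290). I'm descending to straddle the bar.

```bash
python3 -m pendant '[[-0.06,0.15,0.5,0,0,0],[0,0,0.5,0,0,0],[0,0,0.5,0,0,0],[0,0,0,0,0,0]]' -0.36| tr '\n' ' '
python3 -m pendant '[[0,0,0.4,0,0,0],[0,0,0.4,0,0,0],[0,0,0.3,0,0,0],[0,0,0.3,0,0,0],[0,0,0,0,0,0]]' | tr '\n' ' '
python3 - <<'E'
from h import *
s=r.get_state();M=R.from_quat(s["eef_rot"]).as_matrix();print("tool y",np.degrees(np.arctan2(M[1,1],M[0,1])))
print("to handle units",M.T@(np.array([.4728,-.0945,.0755])-s["tool_pos"])/.025)
E
```

```text
clock: 12.03 tool_pos: [0.4733, -0.0947, 0.1119] eef_rot: [0.648, 0.762, -0.0, -0.001] contact_force: [0.1, 0.5, 0.2] opening: 0.32 finger_force: 0.0 clock: 12.45 tool_pos: [0.4731, -0.0945, 0.0767] eef_rot: [0.647, 0.762, -0.0, -0.001] contact_force: [0.6, 0.3, 0.9] opening: 0.317 finger_force: 0.0 tool y 9.293526876989764
to handle units [ 0.00166375 -0.01124752  0.04854096]
```

```bash
python3 -m pendant '[[0,0,0.05,0,0,0],[0,0,0,0,0,0],[0,0,0,0,0,0],[0,0,0,0,0,0],[0,0,0,0,0,0]]' -1 30| tr '\n' ' '
python3 -m pendant '[[0,0,0,0,0,0],[0,0,0,0,0,0],[0,0,0,0,0,0]]' | tr '\n' ' '
python3 - <<'E'
import numpy as np
from plant import r
print(r.get_state()["moment"])
# rows: tool y ~ +case x ; tool z down. 12 calls of 5 rows, 1 deg each
a=np.radians(np.arange(0,61,5));x=-.278*np.cos(a)+.008*np.sin(a);z=.278*np.sin(a)+.008*np.cos(a)
for i in range(12): print(i*5+5, ((x[i+1]-x[i])/.025/5).round(3), (-(z[i+1]-z[i])/.025/5).round(3), "case x,z", x[i+1].round(4),(z[i+1]+.0865-.019).round(4))
E
```

```text
clock: 12.87 tool_pos: [0.472, -0.0949, 0.0766] eef_rot: [0.648, 0.762, -0.001, -0.001] contact_force: [-2.5, -1.4, 2.8] opening: 0.095 finger_force: 29.4 clock: 13.12 tool_pos: [0.472, -0.0949, 0.0765] eef_rot: [0.648, 0.762, -0.001, -0.001] contact_force: [-5.5, 0.3, 3.5] opening: 0.094 finger_force: 29.4 [-0.27614914  1.04407345 -0.03359839]
5 0.014 -0.194 case x,z -0.2762 0.0997
10 0.031 -0.192 case x,z -0.2724 0.1237
15 0.047 -0.188 case x,z -0.2665 0.1472
20 0.064 -0.183 case x,z -0.2585 0.1701
25 0.079 -0.177 case x,z -0.2486 0.1922
30 0.095 -0.17 case x,z -0.2368 0.2134
35 0.109 -0.161 case x,z -0.2231 0.2335
40 0.123 -0.151 case x,z -0.2078 0.2523
45 0.135 -0.139 case x,z -0.1909 0.2697
50 0.147 -0.127 case x,z -0.1726 0.2856
55 0.157 -0.114 case x,z -0.1529 0.2998
60 0.167 -0.1 case x,z -0.1321 0.3123
```

The bar is gripped. I'm starting the lift at 1 degree per row, checking after the first 10 degrees.

```bash
python3 -m pendant '[[0,0.005,-0.1,0,0,0],[0,0.01,-0.15,0,0,0],[0,0.015,-0.194,0,0,0],[0,0.015,-0.194,0,0,0],[0,0.015,-0.194,0,0,0]]' | tr '\n' ' '
python3 -m pendant '[[0,0.031,-0.192,0,0,0],[0,0.031,-0.192,0,0,0],[0,0.031,-0.192,0,0,0],[0,0.031,-0.192,0,0,0],[0,0.031,-0.192,0,0,0]]' | tr '\n' ' '
cat >> h.py <<'E'
ex=np.array([.9863,.1651]);C=np.array([.6287,-.0684])
def lid():
    s=r.get_state();M=R.from_quat(s["eef_rot"]).as_matrix();g=s["tool_pos"]-r.grip_point_offset*M[:,2]
    x=(g[:2]-C)@ex-.12;y=(g[:2]-C)@[-ex[1],ex[0]];z=g[2]-.0865
    print("angle",np.degrees(np.arctan2(z,-x)-np.arctan2(.008,.278)).round(2),"radius",np.hypot(x,z).round(4),"y",y.round(4),"tilt",M[:,2].round(3),"F",np.round(s["contact_force"],1),"M",np.round(s["moment"],2))
E
python3 -c "from h import *;lid()"
```

```text
clock: 13.53 tool_pos: [0.4733, -0.0946, 0.0971] eef_rot: [0.648, 0.762, -0.001, -0.001] contact_force: [-5.0, -1.8, -3.4] opening: 0.092 finger_force: 29.9 clock: 13.95 tool_pos: [0.4768, -0.0941, 0.1211] eef_rot: [0.648, 0.762, -0.001, -0.002] contact_force: [-5.4, -2.1, -4.1] opening: 0.091 finger_force: 30.2 angle 9.36 radius 0.2791 y -0.0003 tilt [-0.004 -0.    -1.   ] F [-5.4 -2.1 -4.1] M [-0.4   1.32  0.02]
```

```bash
python3 -m pendant '[[0,0.047,-0.188,0,0,0],[0,0.047,-0.188,0,0,0],[0,0.047,-0.188,0,0,0],[0,0.047,-0.188,0,0,0],[0,0.047,-0.188,0,0,0]]' >/dev/null
python3 -m pendant '[[0,0.064,-0.183,0,0,0],[0,0.064,-0.183,0,0,0],[0,0.064,-0.183,0,0,0],[0,0.064,-0.183,0,0,0],[0,0.064,-0.183,0,0,0]]' >/dev/null
python3 -m pendant '[[0,0.079,-0.177,0,0,0],[0,0.079,-0.177,0,0,0],[0,0.079,-0.177,0,0,0],[0,0.079,-0.177,0,0,0],[0,0.079,-0.177,0,0,0]]' | tr '\n' ' '
python3 -c "from h import *;lid()"
```

```text
clock: 15.2 tool_pos: [0.4991, -0.0904, 0.1894] eef_rot: [0.648, 0.762, -0.002, -0.002] contact_force: [-7.3, -1.1, -2.2] opening: 0.09 finger_force: 29.9 angle 24.18 radius 0.2792 y -0.0003 tilt [-0.007 -0.    -1.   ] F [-7.3 -1.1 -2.2] M [-0.47  1.71  0.01]
```

```bash
python3 -m pendant '[[0,0.08,-0.17,0,0,0],[0,0.08,-0.17,0,0,0],[0,0.08,-0.17,0,0,0],[0,0.08,-0.17,0,0,0],[0,0.08,-0.17,0,0,0]]' >/dev/null
python3 -m pendant '[[0,0.109,-0.161,0,0,0],[0,0.109,-0.161,0,0,0],[0,0.109,-0.161,0,0,0],[0,0.109,-0.161,0,0,0],[0,0.109,-0.161,0,0,0]]' >/dev/null
python3 -m pendant '[[0,0.123,-0.151,0,0,0],[0,0.123,-0.151,0,0,0],[0,0.123,-0.151,0,0,0],[0,0.123,-0.151,0,0,0],[0,0.123,-0.151,0,0,0]]' | tr '\n' ' '
python3 - <<'E'
from h import *
lid();p,d=optics.snapshot("side");cv2.imwrite("pics/side3.png",cv2.resize(p[100:320,210:490],None,fx=2.5,fy=2.5))
E
```

```text
clock: 16.45 tool_pos: [0.5384, -0.0839, 0.2501] eef_rot: [0.648, 0.762, -0.002, -0.002] contact_force: [-7.1, -1.3, 1.1] opening: 0.093 finger_force: 30.1 angle 39.09 radius 0.2792 y -0.0004 tilt [-0.005 -0.    -1.   ] F [-7.1 -1.3  1.1] M [-0.29  1.72  0.04]
```

View pics/side3.png

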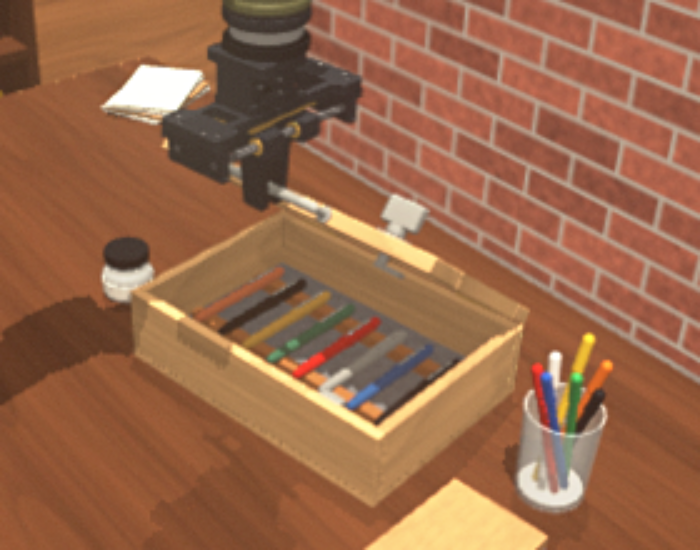

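The lid is open about 39 degrees, with the bar held at (270,190) and nothing disturbed. Continuing.

```bash
python3 -m pendant '[[0,0.13,-0.139,0,0,0],[0,0.13,-0.139,0,0,0],[0,0.13,-0.139,0,0,0],[0,0.13,-0.139,0,0,0],[0,0.13,-0.139,0,0,0]]' >/dev/null
python3 -m pendant '[[0,0.145,-0.127,0,0,0],[0,0.145,-0.127,0,0,0],[0,0.145,-0.127,0,0,0],[0,0.145,-0.127,0,0,0],[0,0.145,-0.127,0,0,0]]' >/dev/null
python3 -m pendant '[[0,0.157,-0.114,0,0,0],[0,0.157,-0.114,0,0,0],[0,0.157,-0.114,0,0,0],[0,0.157,-0.114,0,0,0],[0,0.157,-0.114,0,0,0]]' | tr '\n' ' '
python3 -c "from h import *;lid()"
```

```text
clock: 17.75 tool_pos: [0.5936, -0.0746, 0.2984] eef_rot: [0.647, 0.762, -0.0, -0.0] contact_force: [-5.4, -0.3, 1.5] opening: 0.095 finger_force: 29.6 angle 54.34 radius 0.2782 y -0.0004 tilt [-0.001  0.    -1.   ] F [-5.4 -0.3  1.5] M [-0.16  1.14  0.02]
```

```bash
python3 -m pendant '[[0,0.165,-0.103,0,0,0],[0,0.165,-0.103,0,0,0],[0,0.165,-0.1,0,0,0],[0,0.165,-0.1,0,0,0],[0,0.1,-0.06,0,0,0]]' >/dev/null
python3 -m pendant '[[0,0.03,-0.02,0,0,0],[0,0,0,0,0,0],[0,0,0,0,0,0],[0,0,0,0,0,0],[0,0,0,0,0,0]]' | tr '\n' ' '
python3 -c "from h import *;lid()"
```

```text
clock: 18.58 tool_pos: [0.6135, -0.0713, 0.3101] eef_rot: [0.647, 0.762, 0.0, -0.0] contact_force: [-5.2, 0.3, 4.6] opening: 0.091 finger_force: 29.2 angle 59.14 radius 0.2776 y -0.0004 tilt [ 0.     0.001 -1.   ] F [-5.2  0.3  4.6] M [0.07 1.23 0.04]
```

```bash
python3 -m pendant '[[0,0.07,-0.045,0,0,0],[0,0.07,-0.045,0,0,0],[0,0,0,0,0,0],[0,0,0,0,0,0],[0,0,0,0,0,0]]' | tr '\n' ' '
python3 - <<'E'
from h import *
lid()
for n in("top","side"):
    p,d=optics.snapshot(n);np.savez(f"{n}4.npz",p=p,d=d);P=cloud(n,d)
    x=(P[...,:2]-C)@ex;y=(P[...,:2]-C)@np.array([-ex[1],ex[0]]);z=P[...,2]
    a=np.degrees(np.arctan2(z-.0865,.12-x));rr=np.hypot(z-.0865,.12-x)
    m=(rr>.03)&(rr<.245)&(np.abs(y)<.172)&(a>40)&(a<80)&(z>.11)
    sel=m&(np.abs(np.abs(y)-.15)<.02)  # side rails
    Q=np.c_[x[sel],z[sel]]; print(n,len(Q))
    if len(Q)>30:
        l=cv2.fitLine(Q.astype(np.float32),cv2.DIST_HUBER,0,.01,.01).ravel();ang=np.degrees(np.arctan2(abs(l[1]),abs(l[0])));nrm=np.array([l[1],-l[0]]);
        print("rail line angle",ang,"offset from hinge mm",1e3*(np.array([.12,.0865])-l[2:])@nrm)
cv2.imwrite("pics/top4.png",np.load("top4.npz")["p"]);cv2.imwrite("pics/side4.png",np.load("side4.npz")["p"])
E
```

```text
clock: 19.0 tool_pos: [0.617, -0.0707, 0.312] eef_rot: [0.647, 0.762, 0.0, -0.0] contact_force: [-4.5, 1.4, 3.9] opening: 0.097 finger_force: 29.3 angle 59.98 radius 0.2775 y -0.0004 tilt [ 0.     0.001 -1.   ] F [-4.5  1.4  3.9] M [0.19 1.09 0.05]
top 1099
rail line angle 59.46014 offset from hinge mm 15.940046692773649
side 1375
rail line angle 60.374134 offset from hinge mm -1.4891482701121888
```

View pics/side4.png

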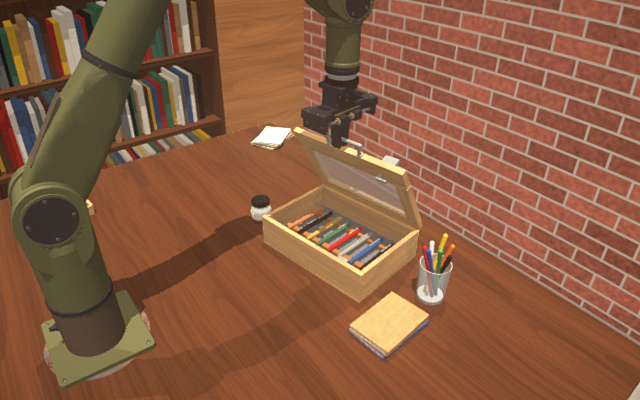

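View pics/top4.png

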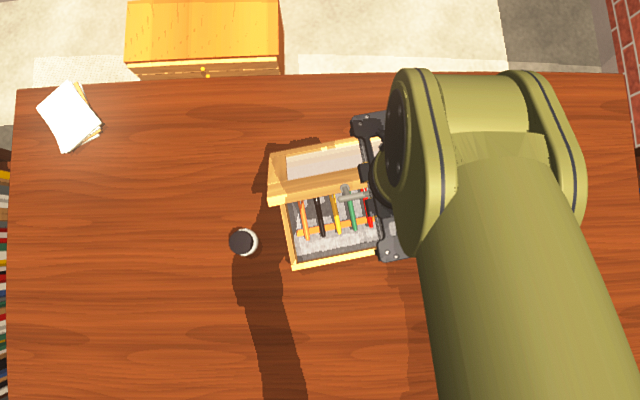

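Both views show the lid held at about 60 degrees: 59.5 from the top, 60.4 from the side, and 59.98 from the arm's pose. The jar (243,241), glass (430,290) and notebooks (390,323) haven't moved. I'll let it settle briefly and hand in.

```bash
python3 -m pendant '[[0,0,0,0,0,0],[0,0,0,0,0,0],[0,0,0,0,0,0],[0,0,0,0,0,0],[0,0,0,0,0,0]]' | tr '\n' ' '
python3 -c "
from h import *
lid();print(r.finish_job())"
```

```text
clock: 19.52 tool_pos: [0.617, -0.0707, 0.312] eef_rot: [0.647, 0.762, 0.0, -0.0] contact_force: [-5.0, 1.5, 4.6] opening: 0.096 finger_force: 29.3 angle 59.96 radius 0.2775 y -0.0003 tilt [-0.     0.001 -1.   ] F [-5.   1.5  4.6] M [0.2  1.17 0.08]
the job is handed in; nothing more can be done
None
```

I pressed the latch knob and turned it to its stop with the lid shut, then lifted the lid gently and handed the job in at 19.5 s still holding it at 60 degrees (59.96 measured), with the glass, jar and notebooks where they were.

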